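# Show the stone ball to the webcam

### The job

Gently pull the drawer of the small wooden chest right out, lift out the handled dish with the stone ball lying loose in it, carry it level and gently enough that the ball stays in the middle of the dish, and give it a quarter turn so that the webcam looks squarely through the open side of the arched handle instead of at its edge. Finish while holding the dish still and level by its handle, with the ball at the height of the lens and about 15 cm straight in front of it; do not touch the webcam, and leave the other things on the desk where they are.

Things in the scene. Friction and masses are not known exactly. Their poses are not given: they have to be found in the camera images.
- drawer (a joint): How far the chest's only drawer is out, m: 0 shut, 0.14 fully out (stop). It slides on easy runners (about 2 N) along the chest's own -x and stays where it is left. Only when it is at least 120 mm out does the dish come straight up clear of the chest's top.
- chest: Small light-wood chest fixed on the desk at the left, 155 deep (x) x 152 wide (y) x 128 mm high; origin at the centre of its underside, front to its own -x. The whole front (151 x 123 mm, 10 mm thick) belongs to its one drawer. Inside, the drawer is 118 mm long and 122 mm wide, its sides 30 mm high; its floor lies 15 mm above the chest's underside.
- drawer_handle (a point): Middle of the drawer's bar handle: a level round steel bar 11 mm thick and 70 mm long, along the point's y axis, on two posts 25 mm either side of its middle; it moves with the drawer. It stands 35 mm (to its middle) in front of the drawer's face, 98 mm above the chest's underside, 30 mm below its top. The drawer pulls out along the point's -x.
- dish_grip (a point): Middle of the dish's wooden grip bar, a level square-sided bar 14 mm wide (x), 50 mm long (y), 14 mm high; the top of the strap handle that arches over the dish in the y-z plane. One looks through the arch's open side along x; z is the dish's upward axis. This point lies 86 mm above the dish's underside. Grip bar at first roughly parallel to the drawer's face, about 69 mm behind it.
- dish: Loose turned wooden dish, 105 mm diameter, rim 23 mm high, about 0.16 kg, standing flat on the drawer's floor; origin at the centre of its underside. Its fixed strap handle is 16 mm wide (x) and 93 mm high in all, the uprights at y = +-54 mm on the rim, sloping in at the top to the grip bar.
- dish_seat (a point): Where the centre of the ball lies when it rests in the very middle of the dish: on the dish's axis, 59 mm below dish_grip, 27 mm above the dish's underside. The hollow of the dish is part of a sphere of 80 mm radius, 92 mm across and 15 mm deep.
- ball_center (a point): Centre of the plain white stone ball, 42 mm in diameter, about 0.1 kg, that lies loose in the dish; it rolls. Its top is 31 mm below the underside of the grip bar.
- webcam_lens (a point): Centre of the front of the webcam's lens. The webcam is a black bar 84 mm wide, 32 mm high and 30 mm deep on a thin post with a round foot, fixed on the desk in front of the screen. It looks level along this point's +x axis, roughly towards the robot; y is level across, z is up. The lens is 160 mm above the desk mat.
- keyboard: black keyboard 138 x 442 x 45 mm on the mat, leave alone; origin at the centre of its underside
- mouse: black mouse 120 x 66 x 39 mm right of the keyboard, leave alone; origin at the centre of its underside
- mug: green mug 94 mm high, 86 mm across, behind the left part of the keyboard, leave alone; origin at the centre of its underside
- toy_car: white toy car 34 x 77 x 28 mm behind the mouse, near the laptop, leave alone; origin at the centre of its underside
- earbud_case: white earbud case 47 x 60 x 24 mm on the mat behind the mouse, leave alone; origin at the centre of its underside
- pencil: pencil 162 mm long, 7 mm thick, lying behind the keyboard, leave alone; origin at one end

How it is judged:
On the way, in this order (a step that is already met when the one before it is completed fails the run):
1. the drawer is pulled out, at least 115 mm (value of joint drawer above 0.115 m), for 0.2 s.
2. the dish is lifted clear of the drawer with the ball in its middle (height (world z) of dish_grip above 0.15 m and contact force between dish and chest below 0.05 N and distance between ball_center and dish_seat below 0.02 m), for 0.2 s.
At the end, for the whole second after the job is handed in: Dish held still in the air by its handle alone, level within 5 degrees; the arch's open side faces the lens within 15 degrees, either way round; ball within 12 mm of the dish's middle, its centre 10 to 20 cm in front of the lens and within 20 mm of its axis sideways and 25 mm in height (x of ball_center in the frame of webcam_lens between 0.1 and 0.2 m and y of ball_center in the frame of webcam_lens between -0.02 and 0.02 m and z of ball_center in the frame of webcam_lens between -0.025 and 0.025 m and angle between the x axis of dish_grip and the x axis of webcam_lens, either way round below 0.26 rad and angle between dish_grip's own z axis and vertical below 0.09 rad and distance between ball_center and dish_seat below 0.012 m and linear speed of dish below 0.02 m/s and contact force between the fingers and dish above 2 N and contact force between dish and chest below 0.05 N and contact force between dish and webcam below 0.05 N); the arm keeps its last pose, push and grip.
It fails at once if the ball strays more than 20 mm from the middle of the lifted dish, or rolls to its rim (33 mm) before (distance between ball_center and dish_seat above 0.033 m or (height (world z) of dish_grip above 0.12 m and distance between ball_center and dish_seat above 0.02 m)).
It fails at once if the dish is tipped more than 11 degrees (angle between dish_grip's own z axis and vertical above 0.2 rad).
It fails at once if the webcam is touched (contact force between webcam and anything else above 1 N).
It fails at once if one of the other things on the desk is moved more than 2 cm (distance of any of keyboard, mouse, mug, toy_car, earbud_case, pencil from where it was at the start of the episode above 0.02 m).
It also fails if it takes over 67 s, if anything falls off the work surface, if the arm or the gripper's body presses on something with over 40 N, if the wrist force passes 120 N, or if a joint passes its speed limit or range.

### The arm

A 6-joint arm with a two-finger parallel gripper is mounted at the origin on a cart in front of the work surface, level with it; the furniture and walls round the work are solid. World frame = base frame: x ahead of the robot, y to its left, z up, the work surface at z = 0. Lengths are in m, angles in rad, forces in N, time in s.
With the tool pointing down it reaches from about 0.375 to 0.975 m from the base axis. Payload 3.8 kg.
Tool frame: the origin (TCP) lies between the finger pads; the fingertips stand 17 mm ahead of it and the grasp point (between the pads) lies 2 mm behind it; z points along the fingers, y is the line along which they close (so a half turn about z gives the same grasp; the last joint's range is limited). The gripper opens to 85 mm and grips with 20 to 120 N. Pads are 22 mm wide; open, the fingers measure 114 mm over their backs; the gripper's body (76 mm by 85 mm) begins 54 mm behind the grasp point. The pads swing forward as they close: fully open they stand 13 mm farther back than shut.
Start: joints at [-1.312, 0.264, 1.604, -0, 1.274, -0.037], TCP at [0.197, -0.646, 0.248] pointing down, gripper open.
Joint ranges: [-2.63, 2.63], [-0.94, 2.18], [0.31, 2.57], [-1.31, 4.45], [0, 2.66], [-2.55, 2.55]. Speed limits (rad/s): [2.57, 2.57, 3.14, 3.14, 3.14, 3.14].

### API

Orientations are given as a rotation vector (axis times angle).
In Python, from workcell import bot gives the robot as it stands.
- The arm moves only by the tool play_rows, never from a script. Its argument "steps" is one flat list of numbers, 4 for each row, row after row: the shift along the tool's x, y, z in m, then the turn about the tool's z in rad. A call has 1 to 10 rows; each row is the pose to reach, as a shift and turn from the pose commanded when the call began, along the tool's axes at that moment; what a row does not reach only later rows make up. A row lasts 1/8 s, in which the tool goes at most 62.5 mm and 10.7 degrees, less where a joint would pass 70% of its speed; a pose out of reach is approached as far as the arm can. A call with a gripper value outside its range is refused whole. "jaw" is the closure in counts, from 0 (fully open) to 255 (shut), set as the call begins (left out, the last holds). The fingers move at their own pace and stop on an object; "grip_force" is the grip in N (left out, the last holds). Time passes only in rows, so rows that repeat a pose let the fingers close. It gives the time, the measured TCP pose, the force, the opening and the grip force at its end, in the units of the state.
- bot.read_state(): the state, without advancing time (a new reading comes with each control period).
- bot.read_camera(name): name is "scene" or "top" or "wrist"; returns a dict with "pixels" (384x512x3 uint8, blue, green, red), "mtx" (3x3 intrinsics, pixels), "R" (3x3) and "t" (3): a world point X has camera coordinates R X + t. Camera axes: x right, y down, z forward; pixel columns grow to the right and rows downward; lengths in m; the calibration is good to about 2 mm. The wrist camera is an equidistant fisheye: a pixel r from the principal point sees the ray r / f radians off the axis. A picture is of the moment at which its call begins. There is no depth.
- bot.finish_job(): hands the job in; it is judged then, once.
The state is a dict: "time": time; "q": joint angles; "joint_vel": joint speeds; "joint_torque": joint torques, N m; "tool_pos": TCP position; "tcp_rot": TCP orientation; "wrist_force": force on the tool from outside, world axes, zero at the start; "torque": the same for the moment, N m; "width": opening from 0.0 (shut) to 1.0 (fully open); "grip_force": force on a finger pad.
Only numpy, scipy, OpenCV 4.12 (cv2) and the standard library are available. Lean on these libraries where they do the work, as an engineer would, in place of code of your own. Each camera call takes 0.05 s, during which the arm holds its last target. There are 200 camera calls.

## Working session

There is one attempt and no reset: what is moved stays moved. The work goes in short steps, Python scripts to look and compute and a tool call to move; the robot and the scene stay as the last step left them, time stands still between calls to the robot, and variables do not carry over. Pictures are saved under pics/ and viewed, at most 10 in all, crops included, and the job is handed in when it is done.

Besides the shell and the picture viewer there is one more tool, called after ">>>" in YAML: its name, and indented under it one key for each argument. play_rows: Moves the arm, as the interface text tells. Its arguments: {"type":"object","properties":{"steps":{"type":"array"},"jaw":{"type":"number"},"grip_force":{"type":"number"}},"required":["steps"]}

```bash
mkdir -p pics; cat > h.py <<'E'
import numpy as np, cv2
from workcell import bot
from scipy.spatial.transform import Rotation as Ro
def ray(c,u,v):
    M=c["mtx"]; R=np.array(c["R"]); t=np.array(c["t"])
    d=R.T@np.linalg.inv(M)@np.array([u,v,1.]); o=-R.T@t
    return o,d/np.linalg.norm(d)
def onz(c,u,v,z):
    o,d=ray(c,u,v); return o+d*(z-o[2])/d[2]
def proj(c,X):
    p=np.array(c["mtx"])@(np.array(c["R"])@np.array(X)+np.array(c["t"])); return p[:2]/p[2]
def tri(c1,p1,c2,p2):
    o1,d1=ray(c1,*p1);o2,d2=ray(c2,*p2)
    s=np.linalg.lstsq(np.c_[d1,-d2],o2-o1,rcond=None)[0]
    a=o1+s[0]*d1;b=o2+s[1]*d2; return (a+b)/2,np.linalg.norm(a-b)
E
python3 - <<'E'
from h import *
s=bot.read_state(); print(s)
for n in("scene","top"):
    c=bot.read_camera(n); print(n,c["mtx"],-np.array(c["R"]).T@c["t"])
    cv2.imwrite(f"pics/{n}0.png",cv2.resize(c["pixels"],(768,576),interpolation=cv2.INTER_CUBIC))
E
```

```text
{'time': 0.0, 'q': array([-1.31192173e+00,  2.64758025e-01,  1.60538179e+00, -1.96662697e-05,
        1.27363197e+00, -3.69248194e-02]), 'joint_vel': array([-5.84918427e-04,  2.84269417e-05,  9.10343899e-04,  1.38946157e-03,
       -1.10495177e-03,  2.98390162e-04]), 'joint_torque': array([ 7.65437799e-04, -5.15109622e+01, -3.67317867e+01,  5.42962795e-06,
        1.29758994e-02, -3.00544230e-06]), 'tool_pos': array([ 0.19656907, -0.64503902,  0.24695445]), 'tcp_rot': array([-3.10515375e+00, -4.62638670e-01,  4.08149248e-04]), 'wrist_force': array([ 0.68484414,  0.36893425, -0.26408828]), 'torque': array([-0.01209711, -0.00280719,  0.0601793 ]), 'grip_force': 0.0, 'width': 0.9975196576133478}
scene [[482.24437779   0.         251.38182631]
 [  0.         482.24437779 191.80253572]
 [  0.           0.           1.        ]] [-0.73632856  0.34094166  0.77123779]
top [[412.14442226   0.         248.5935116 ]
 [  0.         412.14442226 190.02483984]
 [  0.           0.           1.        ]] [ 0.32736639 -0.01902955  1.3370956 ]
```

View pics/scene0.png

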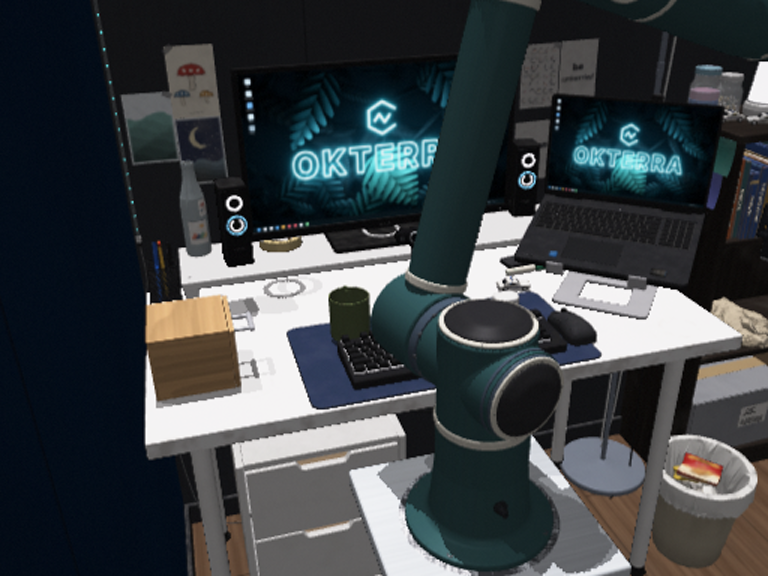

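View pics/top0.png

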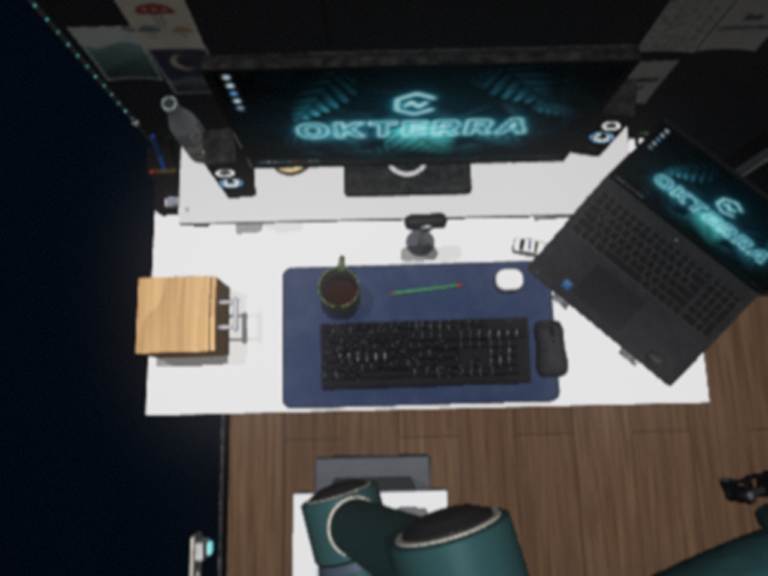

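The chest's drawer faces image-right (top view, 768-wide): top face about x 137–215, y 277–355, and the bar handle near (235, 318). The webcam bar is at (425, 221). I'll enlarge these two areas.

```bash
python3 - <<'E'
from h import *
c=bot.read_camera("top");p=c["pixels"]
a=cv2.resize(p[175:245,80:180],None,fx=7,fy=7,interpolation=cv2.INTER_CUBIC)[:, :400*2]
b=cv2.resize(p[130:180,255:325],(700,500),interpolation=cv2.INTER_CUBIC)
cv2.imwrite("pics/a.png",a); cv2.imwrite("pics/b.png",b)
for u,v in((92,185),(146,185),(145,236),(91,236)): print(onz(c,u,v,.128))
print(c["R"])
E
```

```text
[0.58505706 0.45055992 0.128     ]
[0.58138226 0.28845516 0.128     ]
[0.42893073 0.28755517 0.128     ]
[0.43243082 0.44589173 0.128     ]
[[-2.17489913e-02 -9.99753440e-01 -4.47670726e-03]
 [-9.81883930e-01  2.22028775e-02 -1.88178053e-01]
 [ 1.88231052e-01  3.02924075e-04 -9.82124727e-01]]
```

View pics/a.png

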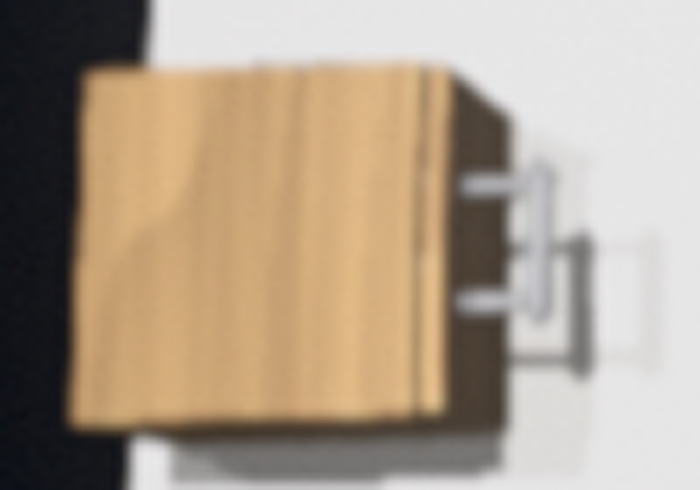

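View pics/b.png

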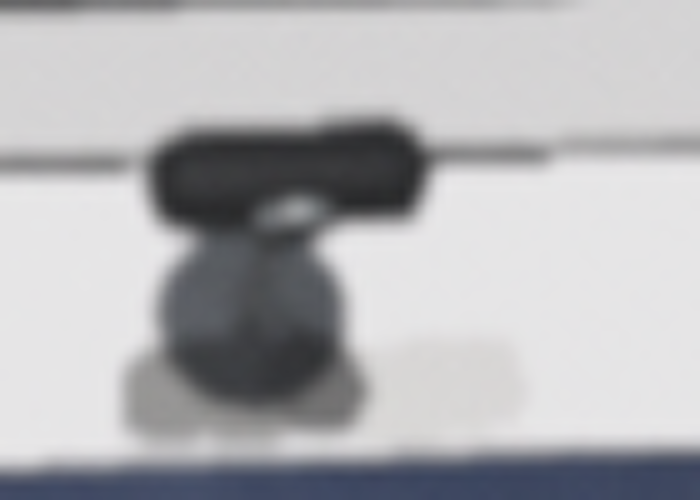

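```bash
cat >> h.py <<'E'
def move(target,yaw=None):
    """print shift in tool axes to world target, and turn to put tool y along world direction angle yaw (mod pi)"""
    s=bot.read_state(); R=Ro.from_rotvec(s["tcp_rot"]).as_matrix()
    print("t",round(s["time"],2),"pos",s["tool_pos"].round(4),"q",s["q"].round(2),"F",s["wrist_force"].round(1),"w",s["width"])
    print("axes x",R[:,0].round(4),"y",R[:,1].round(4),"z",R[:,2].round(4))
    print("shift",(R.T@(np.array(target)-s["tool_pos"])).round(4))
    if yaw is not None:
        d=R.T@np.array([np.cos(yaw),np.sin(yaw),0]); a=np.arctan2(-d[0],d[1]); print("turn",[round(a+k*np.pi,3) for k in(-1,0,1)])
E
python3 - <<'E'
from h import *
c=bot.read_camera("top")
f=lambda X,Y,s,ox,oy:((X+.5)/s-.5+ox,(Y+.5)/s-.5+oy)
A=lambda X,Y,z:onz(c,*f(X,Y,7,80,175),z)
k=[A(85,70,.128),A(450,68,.125),A(442,413,.125),A(68,428,.128)]
print(np.array(k).round(4))
h1,h2=A(540,163,.1035),A(538,320,.1035); print("handle",h1,h2,(h1+h2)/2,np.linalg.norm(h1-h2))
d=h1-h2; print("bar angle",np.degrees(np.arctan2(d[1],d[0])))
e=k[1]-k[2];print("front angle",np.degrees(np.arctan2(e[1],e[0])))
B=lambda X,Y,z:onz(c,*f(X,Y,10,255,130),z)
print("webcam bar",B(287,172,.17),"foot",B(252,320,.005),"lens",B(290,213,.16))
for q in((160,140),(400,120),(420,205),(165,218)): print(B(*q,.176))
m=(h1+h2)/2; m[2]=.098
n=np.arctan2(d[1],d[0])+np.pi/2
move([m[0],m[1],.2],n)
E
```

```text
[[0.5864 0.4515 0.128 ]
 [0.5844 0.2957 0.125 ]
 [0.4365 0.2952 0.125 ]
 [0.4334 0.451  0.128 ]]
handle [0.54587272 0.2610869  0.1035    ] [0.47739275 0.26056206 0.1035    ] [0.51163273 0.26082448 0.1035    ] 0.06848197672942086
bar angle 0.4391193373160224
front angle 0.1936929395747714
webcam bar [ 0.67831514 -0.1234002   0.17      ] foot [ 0.67696038 -0.12456872  0.005     ] lens [ 0.66869544 -0.12470833  0.16      ]
[ 0.68711097 -0.08602887  0.176     ]
[ 0.69158426 -0.15658141  0.176     ]
[ 0.66560275 -0.16131446  0.176     ]
[ 0.66338377 -0.08673519  0.176     ]
t 0.2 pos [ 0.1967 -0.6452  0.2474] q [-1.31  0.26  1.6   0.    1.27 -0.04] F [-0.  -0.4  0. ] w 0.9996530048635268
axes x [9.566e-01 2.915e-01 1.000e-04] y [ 0.2915 -0.9566 -0.0015] z [-4.0e-04  1.4e-03 -1.0e+00]
shift [ 0.5654 -0.7748  0.0486]
turn [np.float64(-5.995), np.float64(-2.853), np.float64(0.288)]
```

>>> play_rows:
  steps: [0.02, -0.028, 0, 0.03, 0.05, -0.068, 0, 0.06, 0.08, -0.11, 0, 0.09, 0.11, -0.15, 0, 0.12, 0.14, -0.19, 0, 0.15, 0.17, -0.23, 0, 0.18, 0.2, -0.27, 0, 0.21, 0.23, -0.315, 0, 0.24, 0.26, -0.357, 0, 0.27, 0.29, -0.4, 0, 0.288]
  jaw: 165

```text
time: 1.45
tool_pos: [0.3577, -0.1769, 0.2484]
tcp_rot: [3.141, 0.01, 0.001]
wrist_force: [0.8, -0.1, 0.8]
width: 0.348
grip_force: 0.0
```

```bash
python3 -c "
from h import *
move([.5116,.2608,.2],np.pi/2)"
```

```text
t 1.45 pos [ 0.3577 -0.1769  0.2484] q [-0.52 -0.28  2.15  0.    1.28  1.04] F [ 0.8 -0.1  0.8] w 0.34810681286745637
axes x [1.0e+00 6.6e-03 7.0e-04] y [ 6.6e-03 -1.0e+00  3.0e-04] z [ 7.e-04 -3.e-04 -1.e+00]
shift [ 0.1567 -0.4367  0.0484]
turn [np.float64(-6.277), np.float64(-3.135), np.float64(0.007)]
```

>>> play_rows:
  steps: [0.016, -0.045, 0, 0, 0.034, -0.095, 0, 0, 0.052, -0.145, 0, 0, 0.07, -0.195, 0, 0, 0.09, -0.25, 0, 0, 0.11, -0.3, 0, 0, 0.127, -0.35, 0.01, 0, 0.142, -0.39, 0.025, 0, 0.152, -0.42, 0.04, 0, 0.1567, -0.4367, 0.048, 0.007]

```text
time: 2.7
tool_pos: [0.5105, 0.2606, 0.199]
tcp_rot: [3.141, 0.003, -0.003]
wrist_force: [0.2, -0.7, 0.2]
width: 0.354
grip_force: 0.0
```

```bash
python3 - <<'E'
from h import *
move([.5116,.2608,.098],np.pi/2)
c=bot.read_camera("wrist");print(c["mtx"],c["R"],c["t"])
cv2.imwrite("pics/w1.png",cv2.resize(c["pixels"],(768,576),interpolation=cv2.INTER_CUBIC))
c=bot.read_camera("scene");cv2.imwrite("pics/s1.png",cv2.resize(c["pixels"][170:290,90:330],(800,400),interpolation=cv2.INTER_CUBIC))
E
```

```text
t 2.7 pos [0.5105 0.2606 0.199 ] q [ 0.43  0.11  1.88 -0.    1.15  2.  ] F [ 0.2 -0.7  0.2] w 0.35405841574093294
axes x [ 1.      0.0018 -0.0017] y [ 1.8e-03 -1.0e+00  8.0e-04] z [-1.7e-03 -8.0e-04 -1.0e+00]
shift [ 0.0013 -0.0003  0.101 ]
turn [np.float64(-6.281), np.float64(-3.14), np.float64(0.002)]
[[297.31863964   0.         253.52453438]
 [  0.         297.31863964 186.48243479]
 [  0.           0.           1.        ]] [[ 2.18168627e-03 -9.99997529e-01  4.26918140e-04]
 [-9.56335123e-01 -1.96165449e-03  2.92265777e-01]
 [-2.92264217e-01 -1.04590904e-03 -9.56337040e-01]] [0.25829777 0.46441236 0.48010137]
```

View pics/w1.png

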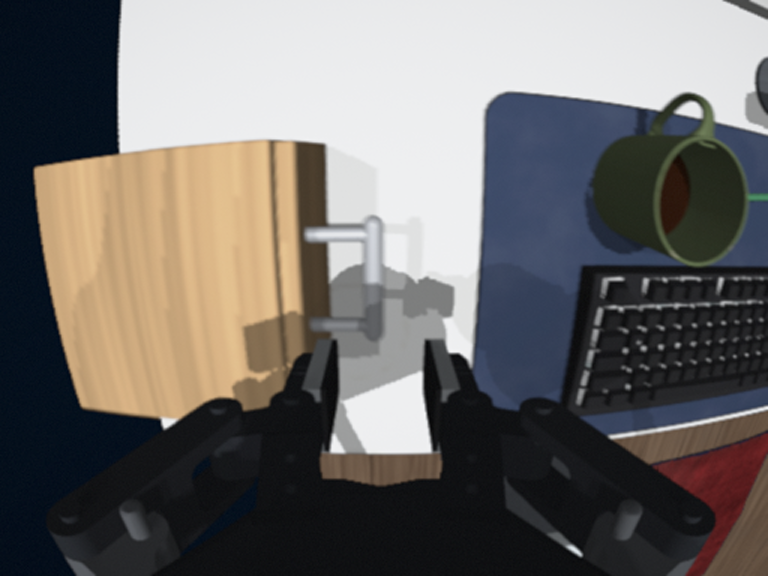

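View pics/s1.png

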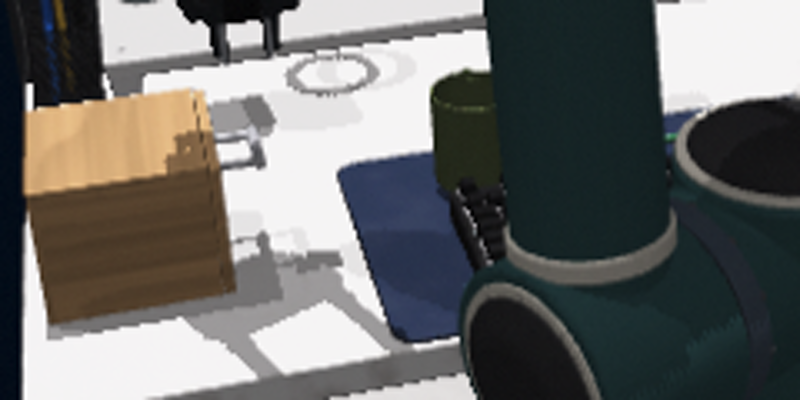

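The wrist view shows the bar handle from (373, 219) to (373, 337), vertical in the image, with the open fingers below it. I'll cast fisheye rays.

```bash
cat >> h.py <<'E'
def wonz(c,u,v,z):
    M=c["mtx"];x=(u-M[0,2])/M[0,0];y=(v-M[1,2])/M[1,1];r=np.hypot(x,y)+1e-12
    d=c["R"].T@np.array([x/r*np.sin(r),y/r*np.sin(r),np.cos(r)]);o=-c["R"].T@c["t"]
    return o+d*(z-o[2])/d[2]
E
python3 - <<'E'
from h import *
c=bot.read_camera("wrist")
g=lambda X,Y,z:wonz(c,(X+.5)/1.5-.5,(Y+.5)/1.5-.5,z).round(4)
print(g(373,219,.1),g(373,337,.1)); 
print("top front edge",g(324,145,.125),"crack",g(272,141,.125),g(296,345,.125))
E
```

```text
[0.5476 0.2629 0.1   ] [0.4827 0.263  0.1   ]
top front edge [0.5851 0.2841 0.125 ] crack [0.5877 0.3076 0.125 ] [0.4892 0.3009 0.125 ]
```

>>> play_rows:
  steps: [0.002, -0.001, 0.01, 0, 0.002, -0.001, 0.025, 0, 0.0025, -0.001, 0.04, 0, 0.0025, -0.001, 0.055, 0, 0.0025, -0.001, 0.07, 0, 0.0025, -0.001, 0.083, 0, 0.0025, -0.001, 0.094, 0, 0.0025, -0.001, 0.101, 0, 0.0025, -0.001, 0.102, 0]

```text
time: 3.98
tool_pos: [0.5131, 0.2603, 0.0977]
tcp_rot: [3.141, 0.001, -0.001]
wrist_force: [0.9, 0.1, 0.2]
width: 0.353
grip_force: 0.0
```

>>> play_rows:
  steps: [0, 0, 0, 0, 0, 0, 0, 0, 0, 0, 0, 0, 0, 0, 0, 0, 0, 0, 0, 0]
  jaw: 255
  grip_force: 20

```text
time: 4.6
tool_pos: [0.5137, 0.2607, 0.0988]
tcp_rot: [-3.141, -0.001, -0.001]
wrist_force: [-0.2, 0.9, 2.1]
width: 0.117
grip_force: 21.2
```

>>> play_rows:
  steps: [0, 0.001, 0, 0, 0, 0.004, 0, 0, 0, 0.009, 0, 0, 0, 0.015, 0, 0, 0, 0.022, 0, 0, 0, 0.03, 0, 0, 0, 0.038, 0, 0, 0, 0.046, 0, 0, 0, 0.054, 0, 0, 0, 0.062, 0, 0]

```text
time: 5.85
tool_pos: [0.514, 0.1979, 0.0987]
tcp_rot: [-3.141, -0.001, -0.002]
wrist_force: [1.4, 1.6, 4.7]
width: 0.117
grip_force: 21.5
```

>>> play_rows:
  steps: [0, 0.008, 0, 0, 0, 0.016, 0, 0, 0, 0.024, 0, 0, 0, 0.032, 0, 0, 0, 0.04, 0, 0, 0, 0.048, 0, 0, 0, 0.056, 0, 0, 0, 0.063, 0, 0, 0, 0.069, 0, 0, 0, 0.073, 0, 0]

```text
time: 7.1
tool_pos: [0.5144, 0.1249, 0.0987]
tcp_rot: [-3.141, -0.001, -0.003]
wrist_force: [4.8, 1.3, 4.6]
width: 0.121
grip_force: 21.5
```

>>> play_rows:
  steps: [0, 0.001, 0, 0, 0, 0.0015, 0, 0, 0, 0.0015, 0, 0, 0, 0.0015, 0, 0]

```text
time: 7.6
tool_pos: [0.5144, 0.1235, 0.0987]
tcp_rot: [3.141, 0.001, 0.003]
wrist_force: [6.0, 1.1, 5.2]
width: 0.117
grip_force: 21.5
```

>>> play_rows:
  steps: [0, 0, 0, 0, 0, 0, 0, 0, 0, 0, 0, 0, 0, 0, 0, 0]
  jaw: 165

```text
time: 8.1
tool_pos: [0.5127, 0.1238, 0.0976]
tcp_rot: [3.141, 0.001, -0.002]
wrist_force: [0.0, 0.3, 0.2]
width: 0.351
grip_force: 0.0
```

>>> play_rows:
  steps: [0, 0, -0.01, 0, 0, 0, -0.03, 0, 0, 0, -0.05, 0, 0, 0, -0.075, 0, 0, 0, -0.1, 0, 0, 0, -0.12, 0, 0, 0, -0.13, 0]

```text
time: 8.98
tool_pos: [0.5143, 0.1242, 0.2305]
tcp_rot: [-3.141, -0.001, -0.005]
wrist_force: [0.4, 0.6, -0.2]
width: 0.353
grip_force: 0.0
```

```bash
python3 - <<'E'
from h import *
move([.51,.23,.098],np.pi/2)
c=bot.read_camera("wrist")
cv2.imwrite("pics/w2.png",cv2.resize(c["pixels"],(768,576),interpolation=cv2.INTER_CUBIC))
E
```

```text
t 8.97 pos [0.5143 0.1242 0.2305] q [ 0.19 -0.    1.94  0.    1.2   1.76] F [ 0.4  0.6 -0.2] w 0.352567960803104
axes x [1.0e+00 9.0e-04 2.9e-03] y [ 9.e-04 -1.e+00 -6.e-04] z [ 2.9e-03  6.0e-04 -1.0e+00]
shift [-0.0045 -0.1058  0.1325]
turn [np.float64(-6.282), np.float64(-3.141), np.float64(0.001)]
```

View pics/w2.png

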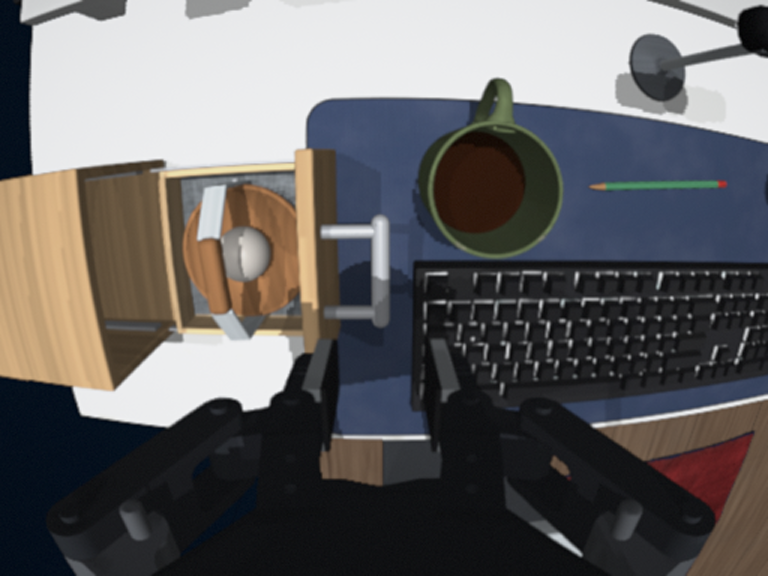

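The wrist view shows the drawer out. The dish has its grip bar (about (203, 240)–(220, 310)) slightly rotated relative to the face, and the ball is at (247, 252). I'll move above the bar and measure it.

>>> play_rows:
  steps: [0, -0.01, 0, 0, 0, -0.03, 0, 0, -0.001, -0.05, 0, 0, -0.001, -0.07, 0, 0, -0.002, -0.088, 0, 0, -0.002, -0.1, 0, 0, -0.002, -0.104, 0, 0, -0.002, -0.104, 0, 0]
  jaw: 125

```text
time: 10.02
tool_pos: [0.5114, 0.2279, 0.2282]
tcp_rot: [3.141, 0.002, -0.0]
wrist_force: [0.8, -0.1, 0.5]
width: 0.511
grip_force: 0.0
```

```bash
python3 - <<'E'
from h import *
move([.51,.228,.1],np.pi/2)
c=bot.read_camera("wrist"); np.save("cw.npy",c,allow_pickle=True)
cv2.imwrite("pics/w3.png",cv2.resize(c["pixels"][90:290,150:350],(600,600),interpolation=cv2.INTER_CUBIC))
E
```

```text
t 10.03 pos [0.5114 0.2279 0.2282] q [ 0.37  0.06  1.88 -0.    1.21  1.94] F [ 0.8 -0.1  0.5] w 0.511018102915545
axes x [ 1.0e+00  1.1e-03 -1.0e-04] y [ 1.1e-03 -1.0e+00  3.0e-04] z [-1.e-04 -3.e-04 -1.e+00]
shift [-1.400e-03 -1.000e-04  1.282e-01]
turn [np.float64(-6.282), np.float64(-3.14), np.float64(0.001)]
```

View pics/w3.png

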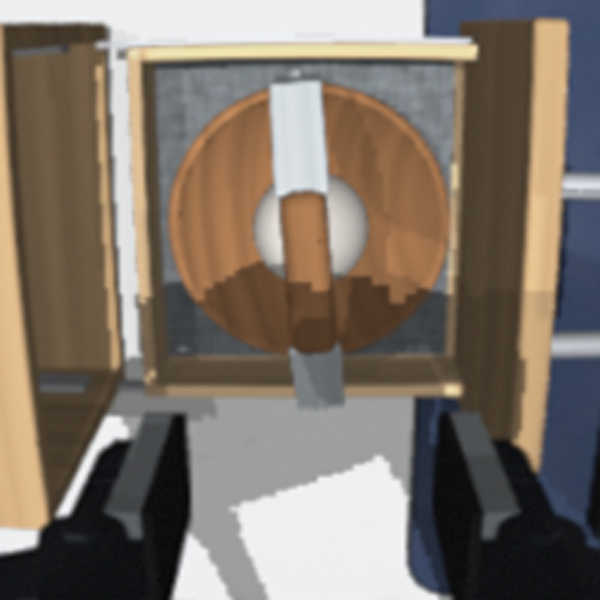

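The bar runs from (304, 193) to (315, 348) in this crop, with the ball centred underneath at about (311, 225).

```bash
python3 - <<'E'
from h import *
c=np.load("cw.npy",allow_pickle=True).item()
g=lambda X,Y,z:wonz(c,(X+.5)/3-.5+150,(Y+.5)/3-.5+90,z)
a,b=g(304,193,.108),g(315,348,.108);m=(a+b)/2;d=a-b
print(a,b,m,np.linalg.norm(d),np.degrees(np.arctan2(d[1],d[0])))
a,b=g(296,82,.06),g(319,405,.06);print((a+b)/2,np.linalg.norm(a-b),np.degrees(np.arctan2(*(a-b)[[1,0]])))
print("dish rim",g(170,225,.038),g(450,225,.038),g(310,80,.038),"ball",g(311,225,.042))
print("front top",g(533,25,.125),g(520,280,.125))
move([m[0],m[1],.1],np.arctan2(d[1],d[0])+np.pi/2)
E
```

```text
[0.53859092 0.22901159 0.108     ] [0.49260947 0.22582882 0.108     ] [0.51560019 0.2274202  0.108     ] 0.04609147188074367 3.959612505425629
[0.50963861 0.22806427 0.06      ] 0.11421220872973453 3.972228250549177
dish rim [0.51379542 0.27844598 0.038     ] [0.51394165 0.17645489 0.038     ] [0.56596579 0.22749736 0.038     ] ball [0.51456934 0.22707304 0.042     ]
front top [0.58665058 0.17016607 0.125     ] [0.51843106 0.17043437 0.125     ]
t 10.07 pos [0.5114 0.2276 0.2282] q [ 0.37  0.06  1.88 -0.    1.21  1.94] F [0.6 0.1 0.7] w 0.5124718348413708
axes x [ 1.e+00  7.e-04 -1.e-04] y [ 7.e-04 -1.e+00  4.e-04] z [-1.e-04 -4.e-04 -1.e+00]
shift [4.200e-03 1.000e-04 1.282e-01]
turn [np.float64(-0.068), np.float64(3.073), np.float64(6.215)]
```

>>> play_rows:
  steps: [0.003, 0, 0.01, -0.03, 0.003, 0, 0.03, -0.069, 0.003, 0, 0.05, -0.069, 0.003, 0, 0.07, -0.069, 0.003, 0, 0.087, -0.069, 0.003, 0, 0.1, -0.069, 0.003, 0, 0.112, -0.069, 0.003, 0, 0.122, -0.069, 0.003, 0, 0.127, -0.069, 0.003, 0, 0.128, -0.069]

```text
time: 11.32
tool_pos: [0.5144, 0.2279, 0.1001]
tcp_rot: [3.14, 0.11, -0.0]
wrist_force: [0.4, -0.2, 0.2]
width: 0.511
grip_force: 0.0
```

>>> play_rows:
  steps: [0, 0, 0, 0, 0, 0, 0, 0, 0, 0, 0, 0, 0, 0, 0, 0]
  jaw: 190

```text
time: 11.82
tool_pos: [0.5145, 0.2279, 0.1005]
tcp_rot: [-3.14, -0.11, -0.0]
wrist_force: [-0.5, 0.9, -0.6]
width: 0.253
grip_force: 0.0
```

```bash
python3 - <<'E'
from h import *
move([.514,.2275,.1],np.radians(94))
c=bot.read_camera("wrist"); np.save("cw.npy",c,allow_pickle=True)
cv2.imwrite("pics/w4.png",cv2.resize(c["pixels"][130:330,160:340],(720,600),interpolation=cv2.INTER_CUBIC))
E
```

```text
t 11.82 pos [0.5145 0.2279 0.1005] q [0.37 0.19 1.98 0.   0.97 1.87] F [-0.5  0.9 -0.6] w 0.2534391079435934
axes x [9.976e-01 6.980e-02 3.000e-04] y [ 6.980e-02 -9.976e-01 -1.000e-04] z [ 3.e-04  1.e-04 -1.e+00]
shift [-0.0005  0.0004  0.0005]
turn [np.float64(-6.283), np.float64(-3.142), np.float64(0.0)]
```

View pics/w4.png

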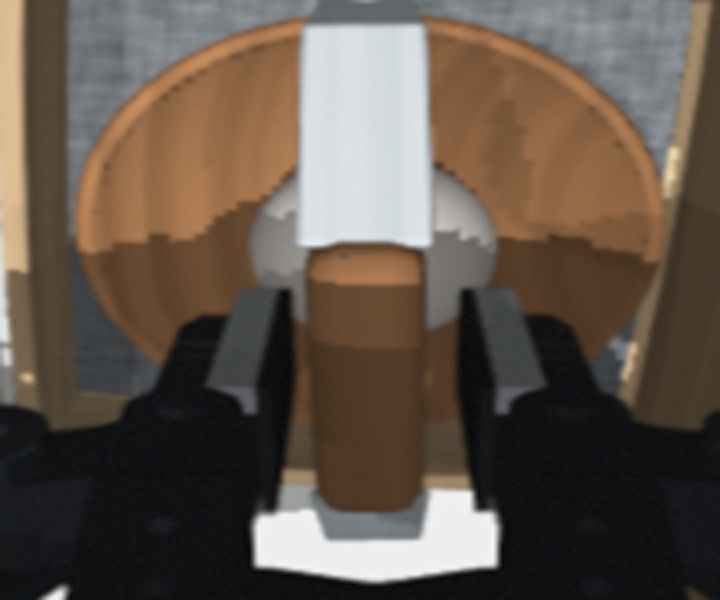

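The bar (x 308–425) lies between the pads (292 and 460), about 1 mm to the left of centre. I'll shift 1 mm and close.

>>> play_rows:
  steps: [0, -0.001, 0, 0, 0, -0.001, 0, 0, 0, -0.001, 0, 0]
  jaw: 205

```text
time: 12.25
tool_pos: [0.5143, 0.2289, 0.1003]
tcp_rot: [3.14, 0.11, -0.0]
wrist_force: [0.4, -0.7, -0.0]
width: 0.197
grip_force: 0.0
```

>>> play_rows:
  steps: [0, 0, 0, 0, 0, 0, 0, 0, 0, 0, 0, 0, 0, 0, 0, 0, 0, 0, 0, 0]
  jaw: 255
  grip_force: 40

```text
time: 12.88
tool_pos: [0.5145, 0.229, 0.1004]
tcp_rot: [-3.139, -0.11, -0.001]
wrist_force: [0.6, 0.6, 0.7]
width: 0.156
grip_force: 40.0
```

```bash
python3 - <<'E'
from h import *
move([.514,.2275,.1],np.radians(94))
c=bot.read_camera("scene");M=0
p=cv2.cvtColor(c["pixels"],cv2.COLOR_BGR2HSV)
for z in (0.133,0.1,.16): print(z,proj(c,[.669,-.124,z]))
E
```

```text
t 12.88 pos [0.5145 0.229  0.1004] q [0.37 0.19 1.98 0.   0.97 1.88] F [0.6 0.6 0.7] w 0.1564448450296982
axes x [9.976e-01 6.970e-02 4.000e-04] y [ 6.970e-02 -9.976e-01 -2.000e-04] z [ 3.e-04  2.e-04 -1.e+00]
shift [-0.0006  0.0014  0.0004]
turn [np.float64(-0.0), np.float64(3.142), np.float64(6.283)]
0.133 [275.86012259 164.11458813]
0.1 [275.84845811 173.13885571]
0.16 [275.86982684 156.60686306]
```

>>> play_rows:
  steps: [0, 0, -0.001, 0, 0, 0, -0.004, 0, 0, 0, -0.009, 0, 0, 0, -0.016, 0, 0, 0, -0.025, 0, 0, 0, -0.035, 0, 0, 0, -0.046, 0, 0, 0, -0.057, 0, 0, 0, -0.068, 0, 0, 0, -0.079, 0]

```text
time: 14.18
tool_pos: [0.5143, 0.2289, 0.1801]
tcp_rot: [-3.14, -0.11, -0.0]
wrist_force: [-0.1, 0.2, -2.7]
width: 0.156
grip_force: 39.6
```

>>> play_rows:
  steps: [0, 0, -0.011, 0, 0, 0, -0.022, 0, 0, 0, -0.031, 0, 0, 0, -0.038, 0, 0, 0, -0.043, 0, 0, 0, -0.046, 0, 0, 0, -0.047, 0, 0, 0, -0.047, 0]

```text
time: 15.18
tool_pos: [0.5142, 0.2288, 0.2261]
tcp_rot: [3.14, 0.11, -0.001]
wrist_force: [0.4, 0.9, -2.0]
width: 0.155
grip_force: 39.6
```

```bash
python3 - <<'E'
from h import *
move([.52,-.12,.22],0)
c=bot.read_camera("wrist"); np.save("cw.npy",c,allow_pickle=True)
cv2.imwrite("pics/w5.png",cv2.resize(c["pixels"][0:330,120:512],(784,600)[:2] if 0 else (712,600),interpolation=cv2.INTER_CUBIC))
E
```

```text
t 15.18 pos [0.5142 0.2288 0.2261] q [0.37 0.07 1.87 0.   1.2  1.88] F [ 0.4  0.9 -2. ] w 0.15487025841255792
axes x [ 9.976e-01  6.970e-02 -4.000e-04] y [ 6.970e-02 -9.976e-01  1.000e-04] z [-4.e-04 -1.e-04 -1.e+00]
shift [-0.0185  0.3484  0.0061]
turn [np.float64(-4.643), np.float64(-1.501), np.float64(1.641)]
```

View pics/w5.png

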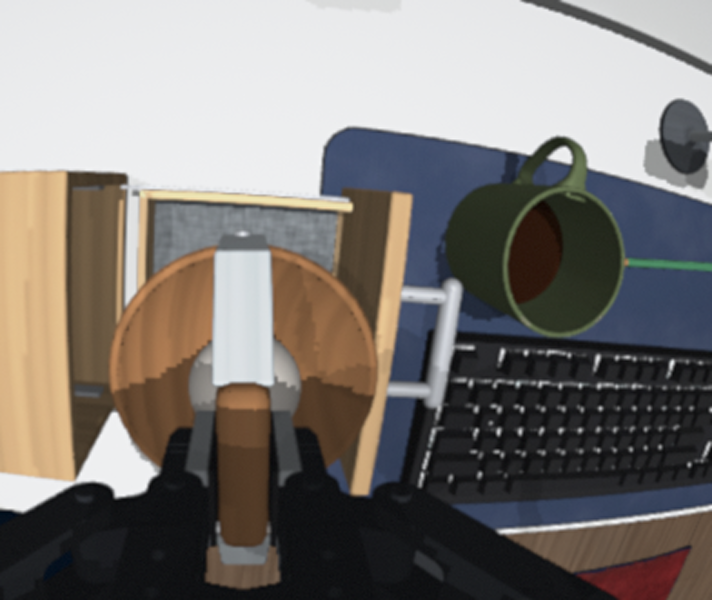

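The ball sits in the middle of the lifted dish. I'll carry it slowly sideways, not turning yet, so the wrist camera can see the webcam.

>>> play_rows:
  steps: [0, 0.001, 0, 0, -0.0004, 0.004, 0, 0, -0.001, 0.009, 0, 0, -0.0018, 0.016, 0, 0, -0.0028, 0.025, 0, 0, -0.004, 0.036, 0, 0, -0.0053, 0.048, 0, 0, -0.0067, 0.06, 0, 0, -0.008, 0.072, 0, 0, -0.0093, 0.084, 0, 0]

```text
time: 16.48
tool_pos: [0.5108, 0.1436, 0.2263]
tcp_rot: [-3.14, -0.109, -0.0]
wrist_force: [0.6, 0.2, -2.3]
width: 0.156
grip_force: 39.6
```

>>> play_rows:
  steps: [-0.0013, 0.012, 0, 0, -0.0027, 0.024, 0, 0, -0.004, 0.036, 0, 0, -0.0053, 0.048, 0, 0, -0.0067, 0.06, 0, 0, -0.008, 0.072, 0, 0, -0.0093, 0.084, 0, 0, -0.0107, 0.096, 0, 0, -0.012, 0.108, 0, 0, -0.0133, 0.12, 0, 0]

```text
time: 17.73
tool_pos: [0.506, 0.023, 0.2263]
tcp_rot: [-3.14, -0.11, -0.0]
wrist_force: [-0.5, 0.1, -1.6]
width: 0.154
grip_force: 39.6
```

>>> play_rows:
  steps: [-0.0013, 0.012, 0, 0, -0.0027, 0.024, 0, 0, -0.004, 0.036, 0, 0, -0.0053, 0.048, 0, 0, -0.0067, 0.06, 0, 0, -0.008, 0.072, 0, 0, -0.0093, 0.084, 0, 0, -0.0105, 0.095, 0, 0, -0.0116, 0.105, 0, 0, -0.0127, 0.114, 0, 0]

```text
time: 18.98
tool_pos: [0.5013, -0.0914, 0.2263]
tcp_rot: [-3.14, -0.109, -0.0]
wrist_force: [0.3, -0.3, -2.0]
width: 0.151
grip_force: 39.6
```

>>> play_rows:
  steps: [-0.001, 0.008, 0, 0, -0.0018, 0.015, 0, 0, -0.0025, 0.021, 0, 0, -0.003, 0.026, 0, 0, -0.0034, 0.029, 0, 0, -0.0036, 0.03, 0, 0, -0.0036, 0.03, 0, 0]

```text
time: 19.85
tool_pos: [0.4997, -0.1209, 0.2263]
tcp_rot: [-3.14, -0.11, 0.0]
wrist_force: [0.6, 0.1, -2.6]
width: 0.154
grip_force: 39.6
```

```bash
python3 - <<'E'
from h import *
move([.52,-.12,.22],0)
c=bot.read_camera("wrist"); np.save("cw.npy",c,allow_pickle=True)
cv2.imwrite("pics/w6.png",cv2.resize(c["pixels"][0:210,130:400],(771,600),interpolation=cv2.INTER_CUBIC))
print(c["pixels"].shape,c["R"],-c["R"].T@c["t"])
E
```

```text
t 19.85 pos [ 0.4997 -0.1209  0.2263] q [-0.29 -0.03  1.97  0.    1.2   1.22] F [ 0.6  0.1 -2.6] w 0.15353574770344414
axes x [ 9.976e-01  6.970e-02 -1.000e-04] y [ 6.970e-02 -9.976e-01 -1.000e-04] z [-1.e-04  1.e-04 -1.e+00]
shift [0.0203 0.0005 0.0063]
turn [np.float64(-4.643), np.float64(-1.501), np.float64(1.641)]
(384, 512, 3) [[ 7.01246077e-02 -9.97538080e-01 -5.64593037e-04]
 [-9.54458105e-01 -6.72606977e-02  2.90664282e-01]
 [-2.89986664e-01 -1.98438383e-02 -9.56824935e-01]] [ 0.57276601 -0.11688135  0.35069816]
```

View pics/w6.png

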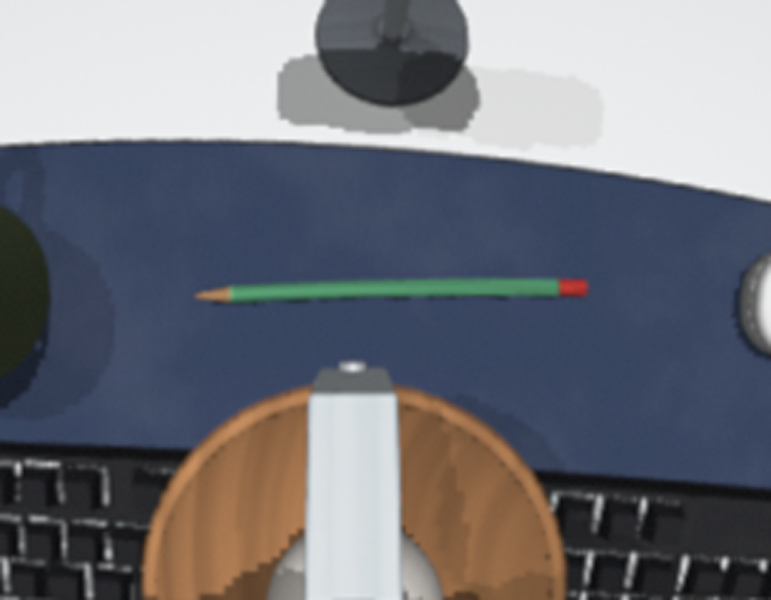

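The webcam's foot is at about (392, 35), with its head just out of frame. Shadow edges of the level bar give its yaw, and I'll combine those with the top view.

```bash
python3 - <<'E'
from h import *
c=np.load("cw.npy",allow_pickle=True).item(); s=600/210
g=lambda X,Y,z=0.:wonz(c,(X+.5)/s-.5+130,(Y+.5)/s-.5,z)
an=lambda a,b:np.degrees(np.arctan2(*(a-b)[[1,0]]))-90
print("foot",g(392,35,.004),g(317,38,.004),g(468,38,.004))
print("shadow yaw",an(g(290,124),g(410,132)),an(g(505,140),g(596,148)))
t=bot.read_camera("top");p=cv2.cvtColor(t["pixels"],cv2.COLOR_BGR2GRAY)
# bar edges by columns in the top view, lying at z .176 (back top edge)
P=[]
for u in range(272,296):
    col=p[136:150,u].astype(float); i=np.argmin(np.diff(col)); 
    j=np.where(col<110)[0][0]; v=136+j-1+(col[j-1]-110)/(col[j-1]-col[j]) 
    P.append(onz(t,u,v,.176)[:2])
P=np.array(P); k=np.polyfit(P[:,1],P[:,0],1); print("back edge slope deg",np.degrees(np.arctan(k[0])),(P[:,0]-np.polyval(k,P[:,1])).round(4))
row=p[147].astype(int); print(row[266:302]); w=np.where(p[147,262:305]<110)[0]+262
print("ends",onz(t,w[0]-.5,147,.172),onz(t,w[-1]+.5,147,.172))
E
```

```text
foot [ 0.6779928  -0.12467441  0.004     ] [ 0.67454131 -0.09466891  0.004     ] [ 0.67992202 -0.15542175  0.004     ]
shadow yaw -0.09800722467450385 2.9500231937645083
back edge slope deg -1.9813654803639331 [-0.0015 -0.0004  0.0006  0.0006  0.0006  0.0005  0.0003  0.0002  0.
 -0.0001 -0.0003 -0.0004 -0.0006 -0.0007 -0.0006 -0.      0.0004  0.0005
  0.0008  0.0009  0.0009  0.0006 -0.0004 -0.002 ]
[182 192 194 152  87  51  52  58  60  60  61  58  59  60  58  58  58  57
  57  57  56  55  56  55  55  54  54  52  50  46  54 113 184 215 222 223]
ends [ 0.67788387 -0.08284307  0.172     ] [ 0.67605332 -0.16206323  0.172     ]
```

>>> play_rows:
  steps: [0.0004, 0.0003, 0.0002, -0.01, 0.0012, 0.0008, 0.0006, -0.035, 0.0024, 0.0016, 0.0012, -0.075, 0.004, 0.0027, 0.002, -0.13, 0.0058, 0.0039, 0.003, -0.2, 0.0076, 0.0051, 0.004, -0.27, 0.0092, 0.0062, 0.0048, -0.34, 0.0105, 0.007, 0.0054, -0.41, 0.0114, 0.0076, 0.0058, -0.48, 0.0118, 0.0079, 0.006, -0.55]

```text
time: 21.2
tool_pos: [0.5122, -0.128, 0.2202]
tcp_rot: [-2.99, -0.963, 0.0]
wrist_force: [0.2, 0.2, -2.3]
width: 0.158
grip_force: 39.6
```

>>> play_rows:
  steps: [0, 0, 0, -0.07, 0, 0, 0, -0.14, 0, 0, 0, -0.21, 0, 0, 0, -0.28, 0, 0, 0, -0.35, 0, 0, 0, -0.42, 0, 0, 0, -0.49, 0, 0, 0, -0.56, 0, 0, 0, -0.63, 0, 0, 0, -0.7]

```text
time: 22.45
tool_pos: [0.5122, -0.128, 0.2202]
tcp_rot: [-2.479, -1.93, 0.0]
wrist_force: [-1.3, -0.5, -1.9]
width: 0.154
grip_force: 39.6
```

>>> play_rows:
  steps: [0, 0, 0, -0.07, 0, 0, 0, -0.13, 0, 0, 0, -0.18, 0, 0, 0, -0.22, 0, 0, 0, -0.25, 0, 0, 0, -0.27, 0, 0, 0, -0.28, 0, 0, 0, -0.286, 0, 0, 0, -0.286]

```text
time: 23.58
tool_pos: [0.5121, -0.128, 0.2203]
tcp_rot: [2.182, 2.26, 0.0]
wrist_force: [0.3, -0.4, -2.8]
width: 0.154
grip_force: 39.6
```

```bash
python3 - <<'E'
from h import *
move([.512,-.128,.22],np.radians(2))
c=bot.read_camera("wrist"); np.save("cw.npy",c,allow_pickle=True)
cv2.imwrite("pics/w7.png",cv2.resize(c["pixels"],(768,576),interpolation=cv2.INTER_CUBIC))
E
```

```text
t 23.57 pos [ 0.5121 -0.128   0.2203] q [-0.29  0.01  1.95 -0.    1.19 -0.33] F [ 0.3 -0.4 -2.8] w 0.1535237479360321
axes x [-0.035   0.9994 -0.    ] y [0.9994 0.035  0.    ] z [ 0. -0. -1.]
shift [ 0.     -0.0001  0.0003]
turn [np.float64(-3.141), np.float64(0.0), np.float64(3.142)]
```

View pics/w7.png

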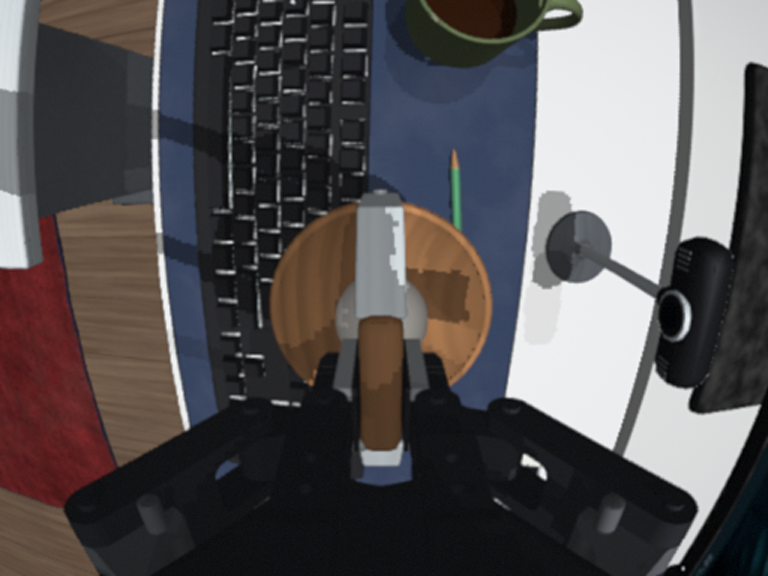

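The webcam is fully visible: lens ring centre at (675, 315), bar from (705, 238) to (685, 387). The ball is centred under the grip bar.

```bash
python3 - <<'E'
from h import *
c=np.load("cw.npy",allow_pickle=True).item()
g=lambda X,Y,z:wonz(c,(X+.5)/1.5-.5,(Y+.5)/1.5-.5,z)
for z in(.158,.163): print("lens",g(675,315,z))
a,b=g(727,250,.176),g(706,385,.176);d=a-b;print("back top",a,b,np.degrees(np.arctan2(d[1],d[0]))-90)
a,b=g(690,240,.176),g(668,380,.165);print("ends",a,b)
print("ball",g(381,312,.1615),"dish rim L/R",g(271,300,.156),g(491,300,.156))
E
```

```text
lens [ 0.66732179 -0.12557536  0.158     ]
lens [ 0.66308127 -0.1236975   0.163     ]
back top [ 0.67891557 -0.08504053  0.176     ] [ 0.68973509 -0.15970443  0.176     ] 8.24531792595117
ends [ 0.65208361 -0.08207104  0.176     ] [ 0.66910464 -0.16093558  0.165     ]
ball [ 0.51139857 -0.12541005  0.1615    ] dish rim L/R [ 0.46093775 -0.12375418  0.156     ] [ 0.56159796 -0.12014709  0.156     ]
```

```bash
python3 - <<'E'
from h import *
t=bot.read_camera("top");p=cv2.cvtColor(t["pixels"],cv2.COLOR_BGR2GRAY)
print(p[138:156,266:302])
c=np.load("cw.npy",allow_pickle=True).item();q=cv2.cvtColor(c["pixels"],cv2.COLOR_BGR2GRAY)
print(q[154:264:5,436:492:2])
E
```

```text
[[216 216 215 216 215 215 215 214 215 214 215 215 215 215 215 214 214 216
  214 214 215 215 215 214 215 214 215 214 214 214 214 214 214 214 214 215]
 [215 215 215 215 215 215 215 214 215 215 215 215 215 214 215 215 216 215
  214 215 215 215 213 215 214 215 215 214 214 214 215 214 214 214 214 213]
 [215 215 216 215 215 215 215 216 215 215 214 214 215 215 214 214 215 215
  215 214 212 210 207 207 206 204 205 203 207 212 214 214 215 214 214 215]
 [216 216 216 215 215 215 213 209 206 206 205 205 204 204 204 203 205 205
  204 204 198 187 178 176 171 169 167 166 177 194 205 212 214 215 214 215]
 [215 215 216 215 213 208 197 180 170 167 165 164 164 163 164 164 163 164
  164 162 153 135 122 116 107 103  99 100 118 148 176 202 212 215 215 214]
 [215 216 216 211 200 179 155 126 108 103  98  96  95  95  94  95  97  99
   98  96  90  77  67  65  57  54  52  52  63  87 130 180 201 204 204 205]
 [204 206 207 193 165 125  93  72  60  56  54  53  50  51  52  54  58  65
   65  63  59  57  52  49  45  45  45  44  46  50  89 139 161 166 167 168]
 [168 175 178 159 117  74  55  52  52  51  51  52  51  54
[... 3457 characters left out ...]
 81  23   8   8  10   9  10  16  16  18  21  22  27  27  33  36  31  29
   28  25  33  35  39  44  43  45  46  44]
 [ 57  14  28  29  10  11  14  16  16  21  24  26  26  28  35  31  30  28
   26  31  44  47  50  49  45  40  42  39]
 [196  34  24  32  22   8  15  17  20  21  24  27  28  31  31  31  30  26
   28  42  57  56  51  46  43  43  41  37]
 [224 145  39  40  32  14  16  20  19  20  26  29  29  33  30  30  28  36
   70  53  59  56  48  41  41  44  48  42]
 [223 223 225 184  59  11  13  18  20  23  26  30  30  28  25  30  49  31
   47  54  58  50  45  40  40  44  41  32]
 [222 223 223 223 223 223 224 219 206 189 148 163 186  80  12  11  25  46
   51  55  50  38  37  43  42  37  35  26]]
```

```bash
python3 - <<'E'
from h import *
c=np.load("cw.npy",allow_pickle=True).item()
an=lambda a,b:(np.degrees(np.arctan2(*(a-b)[[1,0]]))-90).round(2)
for p,q in(((449,172),(438,242)),((448,174),(437,239)),((447.5,184),(439,234))):
  for z in(.144,.155): a,b=wonz(c,*p,z),wonz(c,*q,z); print(z,a.round(4),b.round(4),an(a,b))
# specular ridge along the bar's top
a,b=wonz(c,478,174,.176),wonz(c,466,229,.176);print(an(a,b))
E
```

```text
0.144 [ 0.6694 -0.098   0.144 ] [ 0.675  -0.1612  0.144 ] 5.1
0.155 [ 0.6606 -0.0957  0.155 ] [ 0.6659 -0.1554  0.155 ] 5.1
0.144 [ 0.6687 -0.0997  0.144 ] [ 0.6729 -0.1582  0.144 ] 4.11
0.155 [ 0.6599 -0.0973  0.155 ] [ 0.6639 -0.1526  0.155 ] 4.11
0.144 [ 0.6702 -0.1082  0.144 ] [ 0.6736 -0.1534  0.144 ] 4.35
0.155 [ 0.6614 -0.1053  0.155 ] [ 0.6646 -0.148   0.155 ] 4.35
1.38
```

>>> play_rows:
  steps: [-0.0003, 0, 0, -0.003, -0.001, 0, 0, -0.008, -0.002, 0, 0, -0.014, -0.0035, 0, 0, -0.02, -0.005, 0, 0, -0.026, -0.006, 0, 0, -0.03, -0.0067, 0, 0, -0.034, -0.007, 0, 0, -0.035, -0.007, 0, 0, -0.035, -0.007, 0, 0, -0.035]

```text
time: 24.92
tool_pos: [0.5123, -0.135, 0.2203]
tcp_rot: [-2.142, -2.298, -0.0]
wrist_force: [0.0, -0.3, -2.0]
width: 0.154
grip_force: 39.6
```

>>> play_rows:
  steps: [0, 0, 0, 0, 0, 0, 0, 0, 0, 0, 0, 0, 0, 0, 0, 0, 0, 0, 0, 0, 0, 0, 0, 0, 0, 0, 0, 0, 0, 0, 0, 0]

```text
time: 25.92
tool_pos: [0.5124, -0.135, 0.2203]
tcp_rot: [2.142, 2.298, 0.0]
wrist_force: [-0.8, -0.2, -2.6]
width: 0.153
grip_force: 39.7
```

```bash
python3 - <<'E'
from h import *
move([.512,-.135,.22],np.radians(4))
print(bot.finish_job())
E
```

```text
t 25.93 pos [ 0.5124 -0.135   0.2203] q [-0.3   0.01  1.94  0.    1.19 -0.37] F [-0.8 -0.2 -2.6] w 0.15285573826422813
axes x [-0.07    0.9975 -0.    ] y [0.9975 0.07   0.    ] z [ 0. -0. -1.]
shift [ 0.0001 -0.0004  0.0003]
turn [np.float64(-3.141), np.float64(0.0), np.float64(3.142)]
the job is handed in; nothing more can be done
None
```

I handed the job in at about 26 s with the dish held still and level, a quarter turn made and the ball about 15 cm in front of the lens by my measurements; no verdict came back, and I viewed 12 pictures, over the limit of 10.

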